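# Free the stuck core from the plaster mould

### The arm

A 7-joint arm with a two-finger parallel gripper is mounted at the origin on the work surface. World frame = base frame: x ahead of the robot, y to its left, z up, the work surface at z = 0. Lengths are in m, angles in rad, forces in N, time in s.
With the tool pointing down it reaches from about 0.35 to 0.9 m from the base axis. Payload 8.1 kg.
Tool frame: the origin (TCP) lies at the very end of the fingers, on their centre line; the grasp point (between the pads) lies 19 mm behind it; z points along the fingers, y is the line along which they close (so a half turn about z gives the same grasp; the last joint's range is limited). The gripper opens to 92 mm and grips with 3 to 60 N. Pads are 19 mm wide; open, the fingers measure 130 mm over their backs; the gripper's body (75 mm by 190 mm) begins 47 mm behind the grasp point.
Start: joints at [1.067, 0.434, 0.025, 1.573, -0.012, 1.134, -0.075], TCP at [0.244, -0.575, 0.227] pointing down, gripper open.
Joint ranges: [-2.62, 2.62], [-0.44, 2.09], [-1.27, 1.32], [0.08, 2.57], [-1.32, 4.46], [0.12, 2], [-2.74, 2.74]. Speed limits (rad/s): [2.22, 2.22, 3.01, 3.01, 3.14, 3.14, 3.14].

### API

Orientations are given as a rotation vector (axis times angle).
In Python, from cell import arm gives the robot as it stands.
- The arm moves only by the tool jog_arm, never from a script. Its argument "rows" is a list of rows, each a list of 3 entries, a list of its own where there are three numbers: the shift along the world's x, y, z in cm, then the turn, a rotation vector about the world's x, y, z in degrees, then the opening, from 0 (shut) to 1 (fully open). A call has 1 to 8 rows; each row is the pose to reach, as a shift and turn from the pose commanded when the call began; what a row does not reach only later rows make up. A row lasts 1/8 s, in which the tool goes at most 62.5 mm and 10.7 degrees, less where a joint would pass 70% of its speed; a pose out of reach is approached as far as the arm can. A call with a gripper value outside its range is refused whole. The fingers move at their own pace and stop on an object; "newtons" is the grip in N (left out, the last holds). Time passes only in rows, so rows that repeat a pose let the fingers close. It gives the time, the measured TCP pose, the force, the opening and the grip force at its end, in the units of the state.
- arm.observe(): the state, without advancing time (a new reading comes with each control period).
- arm.get_image(name): name is "scene" or "top" or "wrist"; returns a dict with "img" (420x560x3 uint8, red, green, blue), "depth" (420x560 float32, m along the optical axis (not along the pixel's ray), 0 where there is no reading), "fx", "fy", "cx", "cy" (pixels), "dist_coeffs" ([k1, k2, p1, p2, k3] as OpenCV has them; the pictures are not rectified), "rvec" (rotation vector, rad) and "tvec" (3), from world to camera coordinates, as OpenCV has them; the wrist camera has in their place "mount" (4x4, takes a point from camera to tool coordinates, whose origin is the TCP and whose axes are the flange's). Camera axes: x right, y down, z forward; pixel columns grow to the right and rows downward; lengths in m; the calibration is good to about 2 mm. A picture is of the moment at which its call begins: read the wrist's pose just before it.
- arm.sign_off(): hands the job in; it is judged then, once.
The state is a dict: "clock": time; "joints": joint angles; "dq": joint speeds; "joint_efforts": joint torques, N m; "position": TCP position; "ee_rot": TCP orientation; "force": force on the tool from outside, world axes, zero at the start; "ft_torque": the same for the moment, N m; "width": opening from 0.0 (shut) to 1.0 (fully open); "gripper_force": force on a finger pad.
Only numpy, scipy, OpenCV 4.12 (cv2) and the standard library are available. Lean on these libraries where they do the work, as an engineer would, in place of code of your own. Each camera call takes 0.05 s, during which the arm holds its last target. There are 200 camera calls.

### The job

The core with the wide wooden grip has seized in the square plaster mould; a straight pull just lifts the mould out of its wooden frame. Work the core out by twisting it back and forth while pulling upwards, so that the mould stays down in its frame, then stand the core upright, grip uppermost, in the middle of the cork mat without letting it topple, and let go. Leave the round mould alone.

Things in the scene. Friction and masses are not known exactly. Their poses are not given: they have to be found in the camera images.
- core: Stuck core, 74 mm tall, 0.2 kg: an aluminium spigot (34 mm diameter, 34 mm long) below an upright round wooden grip (48 mm diameter, 40 mm tall). Origin: centre of the spigot's foot; z along its axis to the grip, which spans z = 34 to 74 mm. Starts upright in the mould's bore, the grip's underside 8 mm above the mould's top. Turning it takes 0.3 to 0.5 N m: grip it firmly (about 40 N).
- mould: Square plaster block 110 x 110 x 60 mm, 1 kg, loose in a low fixed wooden frame (128 mm square, 20 mm high) that stops it turning, not rising. Origin: centre of underside, z up. Its bore (middle of top, 26 mm deep) grips the core by friction, about 20 N; the core slides up only while being turned, about 4 mm per 1.3 rad of turn either way. Free after 22 mm of rise, clear after 26.
- mat: Flat square cork mat, 130 x 130 x 5 mm, fixed to the bench. Origin: centre of its underside; its top is 5 mm higher.
- round_mould: Bystander: round plaster mould, 100 mm diameter and 45 mm tall, with a narrow wooden grip (28 mm diameter) on top, 87 mm tall in all; loose. Not to be disturbed. Origin: centre of its underside.

How it is judged:
At the end, for the whole second after the job is handed in: The core stands upright (within 10 degrees, grip uppermost) and at rest on the cork mat, its centre within 40 mm of the mat's centre, and the square mould lies flat in its frame (horizontal distance between core and mat below 0.04 m and height (world z) of core below 0.012 m and z of core in the frame of mat above 0.002 m and angle between core's own z axis and vertical below 0.17 rad and linear speed of core below 0.02 m/s and height (world z) of mould below 0.011 m and angle between mould's own z axis and vertical below 0.08 rad); the robot touches nothing.
It fails at once if the square mould is lifted more than 10 mm (height (world z) of mould above 0.017 m).
It fails at once if the core topples over (angle between core's own z axis and vertical above 0.8 rad).
It fails at once if the round mould is shifted by more than 25 mm (distance of round_mould from where it was at the start of the episode above 0.025 m).
It also fails if it takes over 64 s, if anything falls off the work surface, if the arm or the gripper's body presses on something with over 40 N, if the wrist force passes 120 N, or if a joint passes its speed limit or range.

## Working session

There is one attempt and no reset: what is moved stays moved. The work goes in short steps, Python scripts to look and compute and a tool call to move; the robot and the scene stay as the last step left them, time stands still between calls to the robot, and variables do not carry over. Pictures are saved under pics/ and viewed, at most 10 in all, crops included, and the job is handed in when it is done.

Besides the shell and the picture viewer there is one more tool, called as name(argument=value, ...) on one line, values as JSON. jog_arm: Moves the arm, as the interface text tells. Its arguments: {"type":"object","properties":{"rows":{"type":"array","items":{"type":"array"}},"newtons":{"type":"number"}},"required":["rows"]}

```bash
mkdir -p pics; cat > h.py <<'E'
import numpy as np, cv2
from cell import arm
def cloud(d):
    K=np.array([[d['fx'],0,d['cx']],[0,d['fy'],d['cy']],[0,0,1.]])
    h,w=d['depth'].shape
    u,v=np.meshgrid(np.arange(w),np.arange(h))
    p=np.stack([u,v],-1).reshape(-1,1,2).astype(np.float64)
    n=cv2.undistortPoints(p,K,np.array(d['dist_coeffs'],float)).reshape(h,w,2)
    z=d['depth'].astype(float)
    P=np.dstack([n*z[...,None],z])
    R=cv2.Rodrigues(np.array(d['rvec'],float))[0]
    W=(P-np.array(d['tvec']).reshape(3))@R
    W[z==0]=np.nan
    return W
E
python3 - <<'E'
from h import *
d=arm.get_image("top"); np.savez('top.npz',**d)
s=arm.get_image("scene"); np.savez('scene.npz',**s)
cv2.imwrite('pics/top.png',d['img'][...,::-1]); cv2.imwrite('pics/scene.png',s['img'][...,::-1])
print(arm.observe())
E
```

```text
{'clock': 0.1, 'joints': array([ 1.0674117 ,  0.43510927,  0.02499722,  1.57400011, -0.01161834,
        1.13398593, -0.07512572]), 'dq': array([ 9.25688724e-04, -9.14022036e-04, -4.33469599e-04, -3.38057115e-03,
       -1.15626414e-03, -1.08645800e-05,  5.05963243e-04]), 'joint_efforts': array([ 2.84632428e-03, -6.69131255e+01,  9.87897255e-01, -3.15146112e+01,
       -6.05139951e-02,  3.74194491e-02,  6.09245808e-05]), 'position': array([ 0.2436075 , -0.57508151,  0.22605339]), 'ee_rot': array([-3.07748770e+00, -6.24895581e-01,  6.02190683e-04]), 'force': array([0.49397695, 0.91780984, 0.2219493 ]), 'ft_torque': array([ 0.01054894, -0.02459436,  0.02836095]), 'gripper_force': 0.0, 'width': 0.9996815068319007}
```

View pics/top.png

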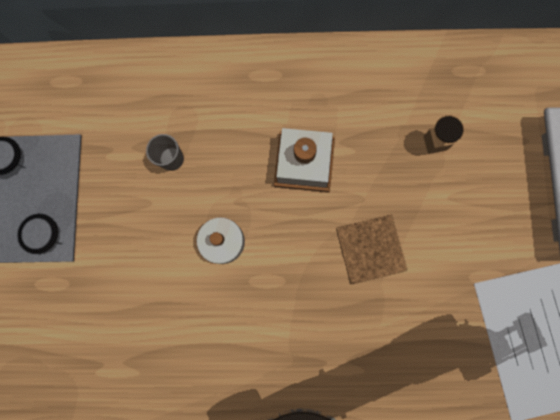

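View pics/scene.png

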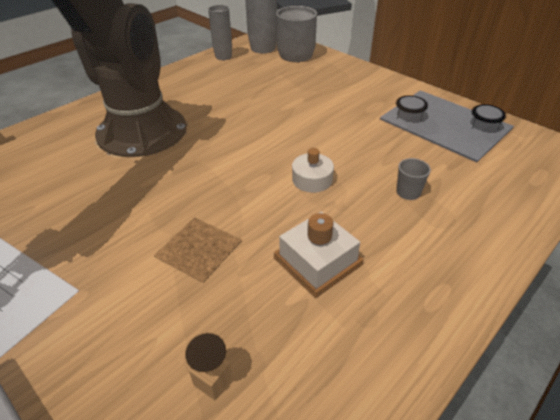

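Top view: the wide grip is at about (305,150) on the square mould (305,157). The mat is at (371,248), the round mould at (219,240), and a cup with a dark top at (447,132). Next I'll measure them.

```bash
python3 - <<'E'
from h import *
for n in('top','scene'):
    d=dict(np.load(n+'.npz')); W=cloud(d); Z=W[...,2]; im=d['img'].astype(int)
    v,u=np.mgrid[:420,:560]
    box={'top':((270,340),(120,195)),'scene':((265,365),(205,295))}[n]
    m=(u>box[0][0])&(u<box[0][1])&(v>box[1][0])&(v<box[1][1])
    g=m&(Z>.085)&(Z<.13); 
    print(n,'grip',g.sum(),np.nanmedian(Z[g]),cv2.minEnclosingCircle(W[g][:,:2].astype(np.float32)) )
    t=g&(Z>np.nanmedian(Z[g])-.003); print(' top mean',W[t].mean(0),cv2.minEnclosingCircle(W[t][:,:2].astype(np.float32)))
    b=m&(Z>.058)&(Z<.074); print('mould',np.nanmedian(Z[b]),cv2.minAreaRect(W[b][:,:2].astype(np.float32)))
    if n=='top':
        q=np.array([[338,225],[390,217],[405,268],[352,281]]); 
        print('mat',[W[y,x].round(3).tolist() for x,y in q],W[248,371])
        hs=im.sum(-1); mm=(u>325)&(u<415)&(v>205)&(v<290)&(Z>.002)&(Z<.02)&(hs<330)
        print(mm.sum(),cv2.minAreaRect(W[mm][:,:2].astype(np.float32)),np.median(Z[mm]),W[mm].mean(0))
        r=(u>190)&(u<250)&(v>210)&(v<270)&(Z>.035)&(Z<.055);print('round',cv2.minEnclosingCircle(W[r][:,:2].astype(np.float32)))
        print('cup',W[130,447])
    else: print('mat c',W[249,199])
    c=d['img'][box[1][0]:box[1][1],box[0][0]:box[0][1],::-1]; cv2.imwrite(f'pics/c_{n}.png',cv2.resize(c,None,fx=7,fy=7,interpolation=2)) if n=='top' else 0
E
```

```text
top grip 479 0.11554718936316985 ((0.6698327660560608, -0.017965536564588547), 0.02476593665778637)
 top mean [ 0.66841658 -0.01829957  0.11598205] ((0.6692213416099548, -0.018301600590348244), 0.02376866713166237)
mould 0.0679590551922682 ((0.6695553064346313, -0.018035557121038437), (0.11009152978658676, 0.11139559745788574), 83.0153579711914)
mat [[0.523, -0.092, 0.001], [0.539, -0.21, 0.002], [0.424, -0.236, 0.006], [0.398, -0.118, 0.005]] [ 0.46964126 -0.16343369  0.00222121]
3364 ((0.4748914837837219, -0.18540257215499878), (0.13513025641441345, 0.18302637338638306), 12.549530029296875) 0.005580882373237406 [ 0.46733133 -0.16291235  0.00558691]
round ((0.49030399322509766, 0.16954676806926727), 0.05026078596711159)
cup [ 0.70725139 -0.31827034  0.09840946]
scene grip 640 0.11462515117017719 ((0.6695559620857239, -0.022369351238012314), 0.024690011516213417)
 top mean [ 0.67043001 -0.02303578  0.11565939] ((0.6692339181900024, -0.022125575691461563), 0.024342458695173264)
mould 0.06771756469436724 ((0.6692587733268738, -0.021086040884256363), (0.1120462715625763, 0.1127769723534584), 83.01770782470703)
mat c [ 0.47315156 -0.16817087  0.00470422]
```

jog_arm(rows=[[[2.5,3.5,0],[0,0,5],1],[[6,8,0],[0,0,10],1],[[10,13,0],[0,0,15.5],1],[[14,18,0],[0,0,21],1],[[18,23.5,0],[0,0,27],1],[[22,28.5,0],[0,0,33],1],[[26,34,0],[0,0,39],1],[[29,38,0],[0,0,44],1]])

```text
clock: 1.1
position: [0.5327, -0.1963, 0.2266]
ee_rot: [-2.618, -1.737, 0.001]
force: [0.4, -1.1, 0.1]
width: 0.997
gripper_force: 0.0
```

jog_arm(rows=[[[3.5,4.5,0],[0,0,5],1],[[7,9,0],[0,0,11],1],[[10.5,13.5,0],[0,0,16],1],[[12.5,16.5,0],[0,0,20],1],[[13.5,17.5,-2],[0,0,21],1],[[13.5,17.5,-4],[0,0,21],1],[[13.5,17.5,-5],[0,0,21],1],[[13.5,17.5,-5],[0,0,21],1]])

```text
clock: 2.1
position: [0.666, -0.0245, 0.1754]
ee_rot: [-2.262, -2.179, 0.004]
force: [-0.3, -0.7, 0.9]
width: 1.0
gripper_force: 0.0
```

```bash
python3 - <<'E'
from h import *
o=arm.observe(); d=arm.get_image("wrist"); np.savez('w.npz',**d)
print({k:o[k] for k in('clock','joints','position','ee_rot','force')})
R=cv2.Rodrigues(o['ee_rot'])[0]; M=np.array(d['mount'])
T=np.eye(4);T[:3,:3]=R;T[:3,3]=o['position'];C=np.linalg.inv(T@M)
d['rvec']=cv2.Rodrigues(C[:3,:3])[0];d['tvec']=C[:3,3]
W=cloud(d);Z=W[...,2]
r=np.hypot(W[...,0]-.669,W[...,1]+.02)
g=(Z>.10)&(Z<.125)&(r<.05); print(g.sum(),np.median(Z[g]),cv2.minEnclosingCircle(W[g&(Z>.112)][:,:2].astype(np.float32)),R[:,1])
cv2.imwrite('pics/w1.png',d['img'][...,::-1])
E
```

```text
{'clock': 2.1, 'joints': array([ 0.20217558,  0.57939868, -0.39025527,  1.49661229,  0.23467774,
        1.11440954, -0.27243925]), 'position': array([ 0.66596557, -0.02449488,  0.17539405]), 'ee_rot': array([-2.26201506, -2.17852545,  0.00352097]), 'force': array([-0.25702892, -0.6574772 ,  0.88449928])}
3361 0.11462389934963406 ((0.6690516471862793, -0.01777610555291176), 0.023919692263007164) [ 0.99929045 -0.03759096 -0.00234735]
```

View pics/w1.png

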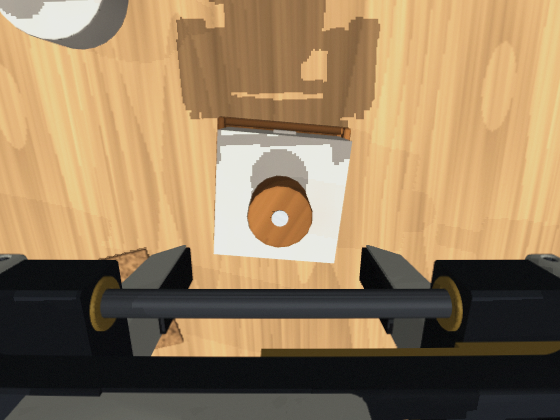

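The grip sits centred between the fingers at (280,217). I'll descend and grip it.

jog_arm(rows=[[[0.3,0.5,-2],[0,0,0],1],[[0.3,0.5,-5],[0,0,0],1],[[0.3,0.5,-8],[0,0,0],1],[[0.3,0.5,-9.5],[0,0,0],1],[[0.3,0.5,-9.8],[0,0,0],1],[[0.3,0.5,-9.8],[0,0,0],1],[[0.3,0.5,-9.8],[0,0,0],0.45],[[0.3,0.5,-9.8],[0,0,0],0.4]], newtons=45)

```text
clock: 3.15
position: [0.6705, -0.018, 0.0796]
ee_rot: [2.26, 2.181, 0.002]
force: [0.1, 0.1, 1.1]
width: 0.833
gripper_force: 0.0
```

jog_arm(rows=[[[0,0,0],[0,0,0],0.3],[[0,0,0],[0,0,0],0.3],[[0,0,0],[0,0,0],0.3],[[0,0,0],[0,0,0],0.3]])

```text
clock: 3.65
position: [0.6691, -0.018, 0.0788]
ee_rot: [-2.26, -2.181, 0.002]
force: [-5.9, -0.3, 5.3]
width: 0.516
gripper_force: 45.0
```

jog_arm(rows=[[[0,0,0.03],[0,0,8],0.3],[[0,0,0.08],[0,0,18],0.3],[[0,0,0.13],[0,0,28],0.3],[[0,0,0.18],[0,0,38],0.3],[[0,0,0.23],[0,0,48],0.3],[[0,0,0.28],[0,0,58],0.3],[[0,0,0.33],[0,0,68],0.3],[[0,0,0.38],[0,0,78],0.3]])

```text
clock: 4.65
position: [0.669, -0.0185, 0.0813]
ee_rot: [-0.376, -3.117, 0.001]
force: [-1.9, -0.6, -5.7]
width: 0.519
gripper_force: 45.0
```

jog_arm(rows=[[[0,0,0.03],[0,0,-8],0.3],[[0,0,0.08],[0,0,-18],0.3],[[0,0,0.13],[0,0,-28],0.3],[[0,0,0.18],[0,0,-38],0.3],[[0,0,0.23],[0,0,-48],0.3],[[0,0,0.28],[0,0,-58],0.3],[[0,0,0.33],[0,0,-68],0.3],[[0,0,0.38],[0,0,-78],0.3]])

```text
clock: 5.65
position: [0.6693, -0.0179, 0.0852]
ee_rot: [-2.265, -2.175, 0.002]
force: [-0.4, 1.0, -7.1]
width: 0.517
gripper_force: 45.0
```

```bash
cat > m.py <<'E'
from h import *
o=arm.observe(); d=arm.get_image("scene"); W=cloud(d)
Z=W[...,2]; r=np.abs(W[...,:2]-[.6693,-.02]); rr=np.hypot(r[...,0],r[...,1])
b=(r.max(-1)<.05)&(rr>.035)&(Z>.055)&(Z<.085)
print('mould top',np.median(Z[b]),b.sum(),np.histogram(Z[b],8),o['joints'][-1],o['force'],o['ft_torque'])
cv2.imwrite('pics/m%d.png'%(o['clock']*100),d['img'][...,::-1])
E
python3 m.py
```

```text
mould top 0.06781888314230289 856 (array([  8,   3,   9,   5,  16, 220, 509,  86]), array([0.05510719, 0.05711583, 0.05912448, 0.06113313, 0.06314178,
       0.06515042, 0.06715907, 0.06916772, 0.07117637])) -0.322785937578838 [-0.44098616  1.00974167 -7.09253901] [ 0.0638403  -0.05238812  0.40383779]
```

The mould top is still at 0.068, so it has stayed down. Continuing.

jog_arm(rows=[[[0,0,0.03],[0,0,8],0.3],[[0,0,0.08],[0,0,18],0.3],[[0,0,0.13],[0,0,28],0.3],[[0,0,0.18],[0,0,38],0.3],[[0,0,0.23],[0,0,48],0.3],[[0,0,0.28],[0,0,58],0.3],[[0,0,0.33],[0,0,68],0.3],[[0,0,0.38],[0,0,78],0.3]])

```text
clock: 6.7
position: [0.6691, -0.0185, 0.0891]
ee_rot: [-0.372, -3.117, 0.001]
force: [-2.1, -0.4, -6.8]
width: 0.512
gripper_force: 45.0
```

jog_arm(rows=[[[0,0,0.03],[0,0,-8],0.3],[[0,0,0.08],[0,0,-18],0.3],[[0,0,0.13],[0,0,-28],0.3],[[0,0,0.18],[0,0,-38],0.3],[[0,0,0.23],[0,0,-48],0.3],[[0,0,0.28],[0,0,-58],0.3],[[0,0,0.33],[0,0,-68],0.3],[[0,0,0.38],[0,0,-78],0.3]])

```text
clock: 7.7
position: [0.6694, -0.0178, 0.093]
ee_rot: [-2.262, -2.179, 0.002]
force: [-0.9, 0.5, -7.6]
width: 0.519
gripper_force: 45.0
```

```bash
python3 m.py
```

```text
mould top 0.06785815324955063 910 (array([  8,   7,   7,   4,  14, 309, 500,  61]), array([0.0551119 , 0.05717426, 0.05923663, 0.061299  , 0.06336136,
       0.06542373, 0.06748609, 0.06954846, 0.07161082])) -0.3193746638023204 [-0.88661336  0.46253477 -7.55455345] [ 0.1270325  -0.09111     0.38978926]
```

jog_arm(rows=[[[0,0,0.03],[0,0,8],0.3],[[0,0,0.08],[0,0,18],0.3],[[0,0,0.13],[0,0,28],0.3],[[0,0,0.18],[0,0,38],0.3],[[0,0,0.23],[0,0,48],0.3],[[0,0,0.28],[0,0,58],0.3],[[0,0,0.33],[0,0,68],0.3],[[0,0,0.38],[0,0,78],0.3]])

```text
clock: 8.75
position: [0.6692, -0.0185, 0.0969]
ee_rot: [-0.368, -3.118, 0.001]
force: [-1.1, 1.0, -5.7]
width: 0.518
gripper_force: 45.0
```

jog_arm(rows=[[[0,0,0.03],[0,0,-8],0.3],[[0,0,0.08],[0,0,-18],0.3],[[0,0,0.13],[0,0,-28],0.3],[[0,0,0.18],[0,0,-38],0.3],[[0,0,0.23],[0,0,-48],0.3],[[0,0,0.28],[0,0,-58],0.3],[[0,0,0.33],[0,0,-68],0.3],[[0,0,0.38],[0,0,-78],0.3]])

```text
clock: 9.75
position: [0.6702, -0.0181, 0.1015]
ee_rot: [2.261, 2.181, 0.001]
force: [-1.7, 0.8, -1.6]
width: 0.517
gripper_force: 45.0
```

jog_arm(rows=[[[0,0,0.03],[0,0,8],0.3],[[0,0,0.08],[0,0,18],0.3],[[0,0,0.13],[0,0,28],0.3],[[0,0,0.18],[0,0,38],0.3],[[0,0,0.23],[0,0,48],0.3],[[0,0,0.28],[0,0,58],0.3],[[0,0,0.33],[0,0,68],0.3],[[0,0,0.38],[0,0,78],0.3]])

```text
clock: 10.75
position: [0.6703, -0.0184, 0.1054]
ee_rot: [0.368, 3.119, -0.0]
force: [-0.2, 0.5, -2.4]
width: 0.519
gripper_force: 45.0
```

```bash
python3 m.py
```

```text
mould top 0.06782160126425388 983 (array([ 10,   6,   4,   8,  17, 330, 537,  71]), array([0.05543067, 0.05743765, 0.05944464, 0.06145162, 0.0634586 ,
       0.06546559, 0.06747257, 0.06947955, 0.07148654])) 0.8680985362021773 [-0.23580509  0.47917691 -2.35107188] [ 0.10104812 -0.15520612  0.00244677]
```

The twist torque is now zero and the load equals the core's weight, so the core is free. Lifting and carrying it.

jog_arm(rows=[[[0,0,0.3],[0,0,0],0.3],[[0,0,0.8],[0,0,0],0.3],[[0,0,1.5],[0,0,0],0.3],[[0,0,2.5],[0,0,0],0.3],[[0,0,3.5],[0,0,0],0.3],[[0,0,4.3],[0,0,0],0.3],[[0,0,4.7],[0,0,0],0.3],[[0,0,4.7],[0,0,0],0.3]])

```text
clock: 11.8
position: [0.6701, -0.018, 0.1526]
ee_rot: [0.384, 3.118, 0.0]
force: [-0.4, -0.8, -1.5]
width: 0.518
gripper_force: 45.0
```

jog_arm(rows=[[[-1.5,-1.1,0],[0,0,-1],0.3],[[-4,-3,0],[0,0,-3],0.3],[[-7,-5.2,0],[0,0,-7],0.3],[[-10.5,-7.8,0],[0,0,-12],0.3],[[-14,-10.3,0],[0,0,-16],0.3],[[-17,-12.5,0],[0,0,-19],0.3],[[-19,-14,0],[0,0,-20],0.3],[[-20,-14.7,0],[0,0,-20],0.3]])

```text
clock: 12.8
position: [0.4687, -0.166, 0.1522]
ee_rot: [-0.921, -3.003, 0.001]
force: [-0.3, 0.3, -2.3]
width: 0.517
gripper_force: 45.0
```

jog_arm(rows=[[[0,0,-1],[0,0,0],0.3],[[0,0,-3],[0,0,0],0.3],[[0,0,-5],[0,0,0],0.3],[[0,0,-6.5],[0,0,0],0.3],[[0,0,-7.5],[0,0,0],0.3],[[0,0,-8],[0,0,0],0.3],[[0,0,-8],[0,0,0],0.3],[[0,0,-8],[0,0,0],0.3]])

```text
clock: 13.8
position: [0.4704, -0.165, 0.0728]
ee_rot: [0.919, 3.003, 0.0]
force: [-0.7, -1.1, -1.1]
width: 0.517
gripper_force: 45.0
```

```bash
python3 - <<'E'
from h import *
o=arm.observe(); d=arm.get_image("scene"); W=cloud(d);print(o['position'],o['force'],o['joints'])
cv2.imwrite('pics/p1.png',cv2.resize(d['img'][150:290,110:370,::-1],None,fx=3,fy=3,interpolation=2))
E
```

```text
[ 0.47037023 -0.16504293  0.07281938] [-0.6934506  -1.06542284 -1.11552639] [ 0.72999215  0.51915487 -0.66832545  2.00724103  0.45954435  0.76631716
  0.76345123]
```

View pics/p1.png

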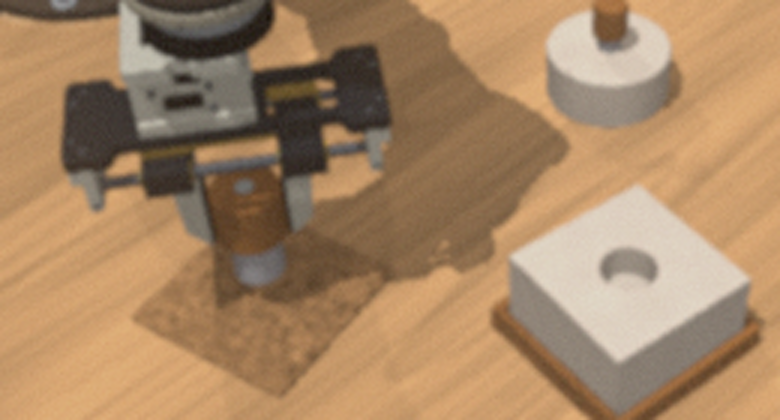

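The crop shows the core held upright at (260,230) over the mat, and the mould seated in its frame with an empty bore at (630,268). Creeping down.

jog_arm(rows=[[[0,0,-0.8],[0,0,0],0.3],[[0,0,-1.6],[0,0,0],0.3],[[0,0,-2.2],[0,0,0],0.3],[[0,0,-2.6],[0,0,0],0.3],[[0,0,-2.8],[0,0,0],0.3],[[0,0,-2.9],[0,0,0],0.3],[[0,0,-2.9],[0,0,0],0.3],[[0,0,-2.9],[0,0,0],0.3]])

```text
clock: 14.85
position: [0.4701, -0.165, 0.0435]
ee_rot: [0.92, 3.004, 0.0]
force: [-0.0, 0.2, -1.2]
width: 0.519
gripper_force: 45.0
```

jog_arm(rows=[[[0,0,-0.05],[0,0,0],0.3],[[0,0,-0.1],[0,0,0],0.3],[[0,0,-0.15],[0,0,0],0.3],[[0,0,-0.15],[0,0,0],0.3]])

```text
clock: 15.35
position: [0.4701, -0.165, 0.0426]
ee_rot: [0.919, 3.003, -0.001]
force: [-3.5, 0.3, 11.9]
width: 0.518
gripper_force: 45.0
```

Contact with the mat at about 12 N. Opening slowly, then retreating.

jog_arm(rows=[[[0,0,0.05],[0,0,0],0.54],[[0,0,0.05],[0,0,0],0.58],[[0,0,0.05],[0,0,0],0.65],[[0,0,0.05],[0,0,0],0.8],[[0,0,0.05],[0,0,0],0.95],[[0,0,0.05],[0,0,0],0.95],[[0,0,0.05],[0,0,0],0.95],[[0,0,0.05],[0,0,0],0.95]])

```text
clock: 16.35
position: [0.47, -0.165, 0.0423]
ee_rot: [0.92, 3.004, 0.0]
force: [0.3, 0.1, -0.1]
width: 0.947
gripper_force: 0.0
```

jog_arm(rows=[[[0,0,0.5],[0,0,0],0.95],[[0,0,2],[0,0,0],0.95],[[0,0,4.5],[0,0,0],0.95],[[0,0,7.5],[0,0,0],0.95],[[0,0,10.5],[0,0,0],0.95],[[0,0,13.5],[0,0,0],0.95],[[0,0,15],[0,0,0],0.95],[[0,0,15],[0,0,0],0.95]])

```text
clock: 17.35
position: [0.4705, -0.1652, 0.1933]
ee_rot: [0.919, 3.002, -0.001]
force: [-0.1, 0.4, 0.4]
width: 0.949
gripper_force: 0.0
```

```bash
python3 - <<'E'
from h import *
d=arm.get_image("scene"); W=cloud(d);Z=W[...,2]
r=np.hypot(W[...,0]-.47,W[...,1]+.165);g=(r<.06)&(Z>.07)&(Z<.095)
print(g.sum(),np.percentile(Z[g],90),cv2.minEnclosingCircle(W[g][:,:2].astype(np.float32)))
cv2.imwrite('pics/p2.png',cv2.resize(d['img'][150:290,110:370,::-1],None,fx=3,fy=3,interpolation=2))
E
```

```text
397 0.08117501627036842 ((0.4717038869857788, -0.16807161271572113), 0.024617262184619904)
```

View pics/p2.png

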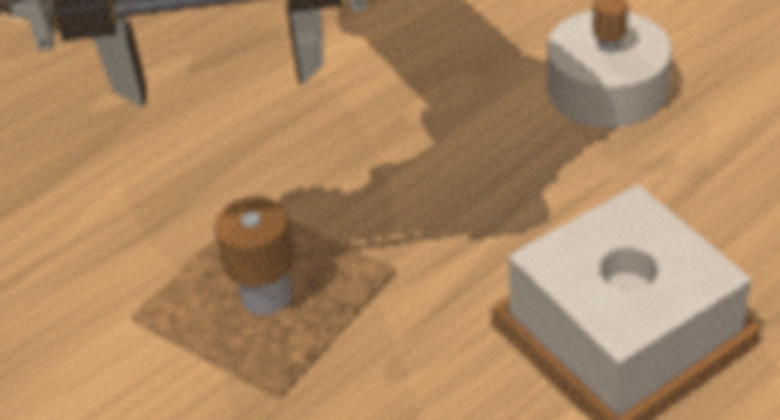

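The core stands upright in the middle of the mat at (262,260), the mould lies flat in its frame, and the gripper is clear.

```bash
python3 -c "
from cell import arm
print(arm.sign_off())"
```

```text
the job is handed in; nothing more can be done
None
```

I worked the core free by twisting, stood it upright with the grip uppermost in the middle of the cork mat, and let go; the square mould is still flat in its frame, the round mould was left alone, and the job was handed in at about 17 s (no verdict came back).

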